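# Wedge the dust box lid open and fetch the jar

## Robot

A 7-joint arm with a two-finger parallel gripper is mounted at the origin on a cart in front of the work surface, level with it; the furniture and walls round the work are solid. World frame = base frame: x ahead of the robot, y to its left, z up, the work surface at z = 0. Lengths are in m, angles in rad, forces in N, time in s.
With the tool pointing down it reaches from about 0.4 to 0.85 m from the base axis. Payload 10.4 kg.
Tool frame: the origin (TCP) lies at the very end of the fingers, on their centre line; the grasp point (between the pads) lies manip.grasp_offset behind it (manip.grasp_offset is the distance from the TCP to the grasp point, in m); z points along the fingers, x is the direction in which the jaws open and shut, and the axes are right-handed (so a half turn about z gives the same grasp; the last joint's range is limited). The gripper opens to 85 mm and grips with 20 to 120 N. Pads are 22 mm wide; open, the fingers measure 114 mm over their backs; the gripper's body (76 mm by 85 mm) begins 54 mm behind the grasp point. The pads swing forward as they close: fully open they stand 13 mm farther back than shut.
Start: joints at [1.078, 0.332, -0.065, 1.46, 0.022, 1.35, -0.088], TCP at [0.283, -0.557, 0.231] pointing down, gripper open.
Joint ranges: [-2.6, 2.6], [-0.5, 2.12], [-1.47, 1.34], [0.16, 2.42], [-1.27, 4.41], [0.06, 2.06], [-2.6, 2.6]. Speed limits (rad/s): [2.22, 2.22, 2.79, 2.79, 3.14, 3.14, 3.14].

## Interface

Orientations are given as a unit quaternion [x, y, z, w].
In Python, from workcell import manip gives the robot as it stands.
- The arm moves only by the shell command python3 -m crank 'ROWS' [FORCE]. ROWS is JSON, a list that holds one entry, the list of rows, each a list of 7 numbers: the shift along the world's x, y, z in units of 60 mm (1.0 is 60 mm), then the turn, a rotation vector about the world's x, y, z in units of 5 degrees (1.0 is 5 degrees), then the finger opening in mm, from 0 to 85.4. A call has 1 to 8 rows; each row shifts and turns the commanded pose from where the row before left it; what a row does not reach is not made up. A row lasts 1/8 s, in which the tool goes at most 62.5 mm and 10.7 degrees, less where a joint would pass 70% of its speed; a pose out of reach is approached as far as the arm can. A call is refused whole if a number of a shift passes 1 or a number of a turn 1, either way. A call with a gripper value outside its range is refused whole. The fingers move at their own pace and stop on an object; FORCE is the grip in N (left out, the last holds). Time passes only in rows, so rows that do not move let the fingers close. It gives the time, the measured TCP pose, the force and the opening at its end, in the units of the state.
- manip.get_obs(): the state, without advancing time (a new reading comes with each control period).
- manip.camera(name): name is "side" or "top"; returns (picture, depth): 420x560x3 uint8, blue, green, red; 420x560 float32, m along the optical axis (not along the pixel's ray), 0 where there is no reading.
- manip.get_calibration(name): a dict with "fx", "fy", "cx", "cy" (pixels), "rvec" (rotation vector, rad) and "tvec" (3), from world to camera coordinates, as OpenCV has them. Camera axes: x right, y down, z forward; pixel columns grow to the right and rows downward; lengths in m; the calibration is good to about 2 mm. A picture is of the moment at which its call begins. get_calibration takes no time and is no camera call.
- manip.hand_in(): hands the job in, once; it reports no verdict.
The state is a dict: "clock": time; "joint_pos": joint angles; "joint_velocities": joint speeds; "tau": joint torques, N m; "position": TCP position; "ee_rot": TCP orientation; "ft_force": force on the tool from outside, world axes, zero at the start; "torque": the same for the moment, N m; "grip_width": opening from 0.0 (shut) to 1.0 (fully open).
Only numpy, scipy, OpenCV 4.12 (cv2) and the standard library are available. Lean on these libraries where they do the work, as an engineer would, in place of code of your own. Each camera call takes 0.05 s, during which the arm holds its last target.

## Task

The dust box has a lid that springs shut. Set the black rubber wedge in the channel beside the lid and push it, thin end first, fully home under the lid so that the lid stays propped open by itself. Then reach in, take out the small jar and stand it upright on the round cork mat, leaving the lid propped open by the wedge and the pot, cup and bottle standing where they are.

Things in the scene. Friction and masses are not known exactly. Their poses are not given: they have to be found in the camera images.
- dust_box: Grey box fixed to the table, 190 mm (x) by 170 mm (y), walls 62 mm high, 5 mm thick. Origin on the underside, mid-width, 90 mm behind the front face; +x points away from the robot at yaw 0, +y to its left. Lid hinge line along y at x = 90, z = 68 mm. The well with the jar is open from x = -85 to +30, y = -80 to +80 mm; behind it lies a deck (z = 62 mm) with the wedge channel.
- channel_mouth (a point): On the deck, on the channel's centre line, directly below the right edge of the shut lid (box x = 55.5, y = -80, z = 62 mm); axes as the box's. The channel is straight along box y, 45 mm wide between 5 mm rails; to the right it runs on for 190 mm over a side shelf, with flared guides 15 mm high from 23 to 188 mm out. The wedge goes in towards the box's +y.
- box_floor (a point): Point on the inner floor of the well, box x = -30, y = 0; the floor is 12 mm above the table. The jar stands within 35 mm of this point.
- lid (a joint): Angle of the clear lid (160 mm wide in box y, 3 mm thick): 0 shut, grows as it swings up and away from the robot, stop at 1.4. Spring and weight always close it (0.1 N m shut, 0.05 open). Shut, its underside is 6 mm above the deck. Pushing the wedge in by its heel (10 to 15 N at first, then less) makes the ramp lift the lid's edge; on the wedge's flat top the lid rests at about 1.2 rad.
- lid_edge (a point): Middle of the lid's front lip, on its underside, 190 mm from the hinge line.
- wedge: Black rubber doorstop wedge, loose, 190 mm long (its y), 40 mm wide (its x), 50 mm high, about 0.33 kg. Origin: centre of the underside. The thin nose (3 mm) is at y = +95 mm, the ramp rises to full height at about y = +10 mm, from there to the heel at y = -95 mm the top is flat at 50 mm.
- wedge_heel (a point): Centre of the flat heel face of the wedge, 25 mm above its underside; push here.
- wedge_nose (a point): Thin end of the wedge, at underside level.
- jar: Small amber jar with a white screw top, 43 mm across, 39 mm high, loose, upright in the well. Origin: centre of the underside.
- cork_mat: Round cork mat, 110 mm across, 6 mm thick, fixed flat on the table. Origin: centre of the underside.
- pot: Paint pot, 62 mm across, 64 mm high, standing by; leave it. Origin: centre of the underside.
- cup: Plastic cup, 71 mm across, 84 mm high, standing by; leave it. Origin: centre of the underside.
- bottle: Squeeze bottle, 54 mm across, 193 mm high, standing by; leave it. Origin: centre of the underside.
- channel_stop (a point): Middle of the foot of the end stop's face in the channel (box x = 55.5, y = +30, z = 62 mm), 110 mm in from channel_mouth. The wedge is home with its nose against it.
Things that resemble listed ones, but are neither listed nor needed, are in the scene too. Several things look just like the cork_mat: the one meant starts nearest to the robot's base.

How it is judged:
By the outcome, as a careful person would: the job done as asked, in the order asked, and still so for the second after the job is handed in, with the robot touching nothing.
It also fails if it takes over 70 s, if anything falls off the work surface, if the arm or the gripper's body presses on something with over 40 N, if the wrist force passes 120 N, or if a joint passes its speed limit or range.

## Working session

There is one attempt and no reset: what is moved stays moved. The work goes in short steps, Python scripts to look and compute and a shell command to move; the robot and the scene stay as the last step left them, time stands still between calls to the robot, and variables do not carry over. Pictures are saved under pics/ and viewed, and the job is handed in when it is done.

```bash
ls; mkdir -p pics
cat > h.py <<'E'
import numpy as np, cv2
from workcell import manip
def cal(n):
    c=manip.get_calibration(n); R,_=cv2.Rodrigues(np.array(c['rvec'],float)); return c,R,np.array(c['tvec'],float).reshape(3)
def world(n,u,v,d):
    c,R,t=cal(n); p=np.array([(u-c['cx'])/c['fx']*d,(v-c['cy'])/c['fy']*d,d]); return R.T@(p-t)
def ray_z(n,u,v,z):
    c,R,t=cal(n); o=-R.T@t; r=R.T@np.array([(u-c['cx'])/c['fx'],(v-c['cy'])/c['fy'],1.]); return o+r*(z-o[2])/r[2]
def pix(n,P):
    c,R,t=cal(n); q=R@np.array(P)+t; return q[0]/q[2]*c['fx']+c['cx'],q[1]/q[2]*c['fy']+c['cy']
def cloud(n,d):
    c,R,t=cal(n); v,u=np.mgrid[:d.shape[0],:d.shape[1]]
    p=np.stack([(u-c['cx'])/c['fx']*d,(v-c['cy'])/c['fy']*d,d],-1); w=(p-t)@R; w[d==0]=np.nan; return w
def snap(n,tag):
    im,d=manip.camera(n); cv2.imwrite(f'pics/{tag}_{n}.png',im); np.save(f'pics/{tag}_{n}.npy',d); return im,d
E
python3 - <<'E'
from h import *
for n in('top','side'): snap(n,'a'); c,R,t=cal(n); print(n,-R.T@t,R[2],c['fx'])
print(manip.get_obs(),manip.grasp_offset)
E
```

```text
pics
top [ 0.28113736 -0.02939775  1.41553148] [ 2.08367679e-01 -9.73223514e-04 -9.78050082e-01] 393.545028261809
side [0.22844529 1.08903447 0.53413132] [ 0.26394233 -0.88814829 -0.37620083] 471.7032452738806
{'clock': 0.1, 'joint_pos': array([ 1.078446  ,  0.33280712, -0.06468822,  1.46083605,  0.02158775,
        1.3498831 , -0.08852412]), 'joint_velocities': array([-0.00124494,  0.00077667, -0.00018473, -0.00338113,  0.0005364 ,
        0.0009408 , -0.00021367]), 'tau': array([ 1.83835633e-03, -6.26745701e+01,  4.94346872e-02, -3.92433035e+01,
        1.62489427e-02,  7.01565034e-03,  2.40394644e-05]), 'position': array([ 0.28276497, -0.55701674,  0.23060658]), 'ee_rot': array([ 8.52245859e-01, -5.23141102e-01, -5.39707622e-04, -3.04013858e-04]), 'ft_force': array([1.17355985, 0.21723545, 0.05062534]), 'torque': array([-0.01025811, -0.07681001,  0.02291315]), 'grip_width': 1.00021806225026} 0.0187
```

View pics/a_top.png

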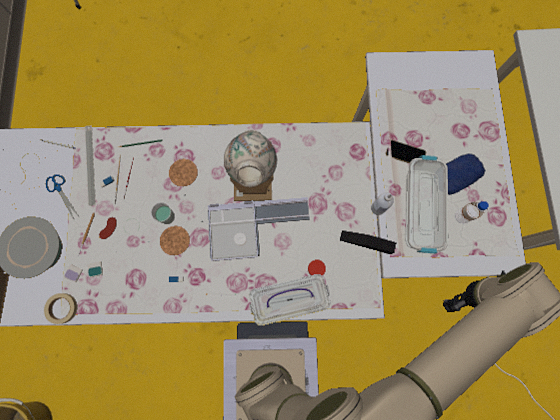

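View pics/a_side.png

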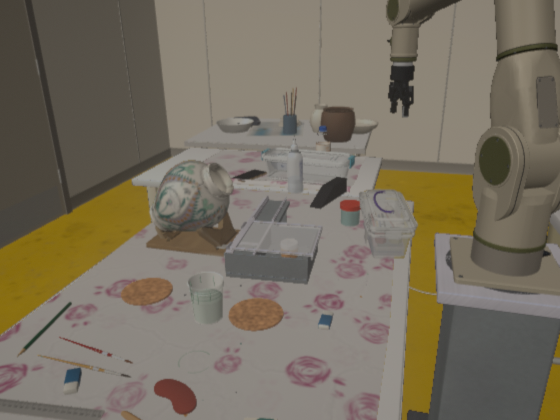

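Run:
```python
from h import *
im=cv2.imread('pics/a_top.png'); c=im[180:340,150:410]; cv2.imwrite('pics/a_topc.png',cv2.resize(c,None,fx=3,fy=3,interpolation=cv2.INTER_CUBIC))
im=cv2.imread('pics/a_side.png'); c=im[160:340,190:420]; cv2.imwrite('pics/a_sidec.png',cv2.resize(c,None,fx=3.3,fy=3.3,interpolation=cv2.INTER_CUBIC))
```

```text
(no output)
```

View pics/a_topc.png

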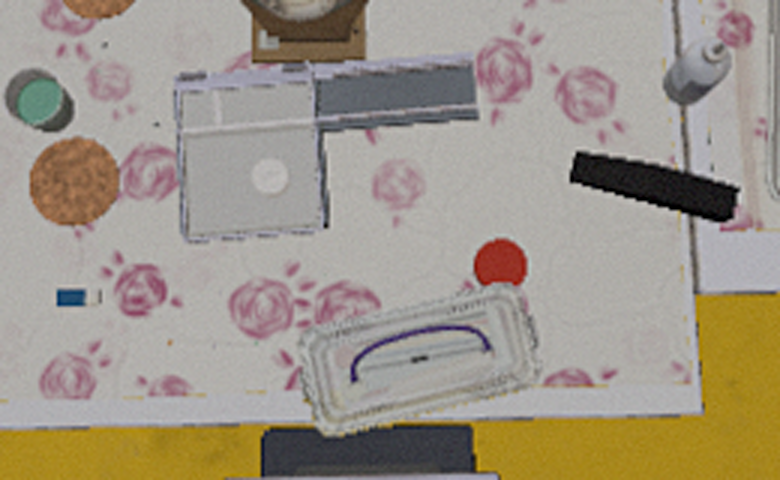

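View pics/a_sidec.png

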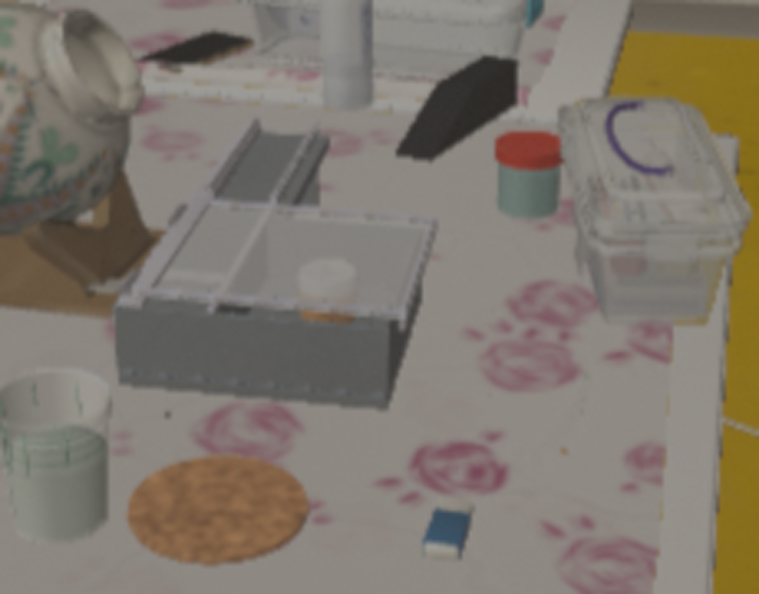

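Run:
```python
from h import *
np.set_printoptions(precision=4,suppress=True)
im=cv2.imread('pics/a_top.png'); d=np.load('pics/a_top.npy'); W=cloud('top',d)
# wedge
m=(im.max(-1)<50); m[:, :330]=0; m[:,400:]=0; m[:225]=0; m[260:]=0
n,l,s,c=cv2.connectedComponentsWithStats(m.astype(np.uint8)); k=1+s[1:,4].argmax(); p=W[l==k]
print('wedge px',s[k],p.min(0),p.max(0))
v,u=np.where(l==k); r=cv2.minAreaRect(np.stack([u,v],1).astype(np.float32)); print(r,cv2.boxPoints(r))
top=p[p[:,2]>0.045]; print('flat top',len(top),top.mean(0)); q=top[:,:2]-top[:,:2].mean(0); print(np.linalg.svd(q,full_matrices=0)[2][0])
q=p[:,:2]-p[:,:2].mean(0); a=np.linalg.svd(q,full_matrices=0)[2][0]; a*=np.sign(a[1]); print('axis',a, (q@a).min(),(q@a).max(), p.mean(0))
b=np.array([-a[1],a[0]])
for t in np.arange(-.1,.11,.02):
  s_=p[np.abs(q@a-t)<.01]; qq=s_[:,:2]-p[:,:2].mean(0)
  if len(s_): print(round(t,2),len(s_),np.median(s_[:,2]),(qq@b).min(),(qq@b).max())
# mats, jar etc
for name,(u0,v0),z in [('mat1',(175,240),.006),('mat2',(183,173),.006),('jar',(240,239),.051),('redpot',(316.5,268),.064)]:
  print(name,ray_z('top',u0,v0,z),W[v0 if isinstance(v0,int) else int(v0),int(u0)])
hsv=cv2.cvtColor(im,cv2.COLOR_BGR2HSV)
m=(hsv[...,0]>5)&(hsv[...,0]<20)&(hsv[...,1]>90)&(hsv[...,2]>90)
mm=np.zeros(m.shape,np.uint8); mm[150:265,140:210]=m[150:265,140:210]; mm=cv2.morphologyEx(mm,cv2.MORPH_CLOSE,np.ones((3,3)))
n,l,s,c=cv2.connectedComponentsWithStats(mm)
for k in range(1,n):
  if s[k,4]>50: print('cork',c[k],s[k],ray_z('top',*c[k],.006))
# deck / rails: list high-res heights
for (u,v) in [(280,212),(300,210),(262,208),(233,215),(240,250)]: print((u,v),W[v,u])
```

```text
wedge px [340 231  56  23 652] [nan nan nan] [nan nan nan]
((367.4499816894531, 240.85000610351562), (55.16694259643555, 12.98045825958252), 15.255120277404785) [[339.1307 239.8539]
 [342.5461 227.3308]
 [395.7692 241.8462]
 [392.3538 254.3692]]
flat top 333 [ 0.4673 -0.3852  0.0512]
[-0.3052 -0.9523]Traceback (most recent call last):
  File "<stdin>", line 10, in <module>
    u, s, vh = gufunc(a, signature=signature)
               ~~~~~~^^^^^^^^^^^^^^^^^^^^^^^^
    raise LinAlgError("SVD did not converge")
numpy.linalg.LinAlgError: SVD did not converge
```

Run:
```python
from h import *
np.set_printoptions(precision=4,suppress=True)
im=cv2.imread('pics/a_top.png'); d=np.load('pics/a_top.npy'); W=cloud('top',d)
m=(im.max(-1)<50); m[:, :330]=0; m[:,400:]=0; m[:225]=0; m[260:]=0
n,l,s,c=cv2.connectedComponentsWithStats(m.astype(np.uint8)); k=1+s[1:,4].argmax(); p=W[l==k]; p=p[~np.isnan(p[:,0])]
q=p[:,:2]-p[:,:2].mean(0); a=np.linalg.svd(q,full_matrices=0)[2][0]; a*=np.sign(a[1]); print('axis',a, (q@a).min(),(q@a).max(), p.mean(0))
b=np.array([-a[1],a[0]])
for t in np.arange(-.1,.11,.02):
  s_=p[np.abs(q@a-t)<.01]; qq=s_[:,:2]-p[:,:2].mean(0)
  if len(s_): print(round(t,2),len(s_),np.median(s_[:,2]),(qq@b).min(),(qq@b).max())
for name,(u0,v0),z in [('jar',(240,239),.051),('redpot',(316.5,268),.064)]:
  print(name,ray_z('top',u0,v0,z),W[int(v0),int(u0)])
hsv=cv2.cvtColor(im,cv2.COLOR_BGR2HSV)
m=(hsv[...,0]>5)&(hsv[...,0]<20)&(hsv[...,1]>90)&(hsv[...,2]>90)
mm=np.zeros(m.shape,np.uint8); mm[150:265,140:210]=m[150:265,140:210]; mm=cv2.morphologyEx(mm,cv2.MORPH_CLOSE,np.ones((3,3)))
n,l,s,c=cv2.connectedComponentsWithStats(mm)
for k in range(1,n):
  if s[k,4]>50: print('cork',c[k],s[k],ray_z('top',*c[k],.006))
for (u,v) in [(280,212),(300,210),(262,208),(233,215),(240,250),(240,239)]: print((u,v),W[v,u])
# box guide points (crop px /3 + offset) rails at z ~.077? lid corners z .071
f=lambda x,y:(x/3+150,y/3+180)
for nm,x,y,z in [('guide far right',472,57,.077),('guide near right',478,118,.077),('guide near left',322,126,.077),('front right',325,226,.07),('front left',186,241,.07),('rear left',178,77,.07),('rear right',313,68,.07)]:
  print(nm,ray_z('top',*f(x,y),z))
```

```text
axis [0.3094 0.9509] -0.09129967214915244 0.09515512573081782 [ 0.4749 -0.352   0.0382]
-0.1 1 0.02126543037178793 0.012621033319703325 0.012621033319703325
-0.08 74 0.050912311631182566 -0.021890382673261773 0.01448585850459966
-0.06 73 0.050664539945720316 -0.020825911172036797 0.015370448124207126
-0.04 70 0.04995321752208384 -0.021109821494796992 0.01476299543461962
-0.02 73 0.05081910702393663 -0.022151964986518325 0.015739110194083944
0.0 71 0.05018886465207115 -0.020607648898189113 0.01578396056783848
0.02 74 0.04460481123150838 -0.01990870027281771 0.015998581354454276
0.04 71 0.03479779284265885 -0.020259357232997998 0.01700161129814969
0.06 67 0.02297172474544819 -0.0191916661929241 0.017173640293185296
0.08 60 0.014214223009268626 -0.01919175311142936 0.017246021757426972
0.1 15 0.005458336983661896 -0.016263895109507317 0.016646912036526438
jar [0.4917 0.0979 0.051 ] [0.4878 0.0956 0.0761]
redpot [ 0.3841 -0.1643  0.064 ] [ 0.3842 -0.1627  0.0637]
cork [182.6173 172.2346] [169 159  28  27 601] [0.7564 0.3171 0.006 ]
cork [174.1896 240.2806] [160 226  30  29 670] [0.4991 0.3402 0.006 ]
(280, 212) [ 0.5826 -0.0442  0.064 ]
(300, 210) [ 0.5888 -0.1149  0.0619]
(262, 208) [0.5987 0.0189 0.063 ]
(233, 215) [0.5742 0.1205 0.0695]
(240, 250) [0.4506 0.0962 0.0699]
(240, 239) [0.4878 0.0956 0.0761]
guide far right [ 0.6244 -0.141   0.077 ]
guide near right [ 0.5515 -0.1453  0.077 ]
guide near left [0.5459 0.0353 0.077 ]
front right [0.4309 0.0335 0.07  ]
front left [0.4172 0.1919 0.07  ]
rear left [0.6095 0.2038 0.07  ]
rear right [0.6169 0.0454 0.07  ]
```

```bash
cat > boxfit.py <<'E'
from h import *
def lines():
    L=[]
    # lid top outline z .071 ; x -100..90 y -80..80
    z=.070
    L+=[((-.1,-.08,z),(-.1,.08,z)),((-.1,-.08,z),(.09,-.08,z)),((-.1,.08,z),(.09,.08,z))]
    # shelf outline
    L+=[((.083,-.105,.077),(.083,-.268,.077)),((.028,-.105,.077),(.028,-.268,.077)),((.078,-.105,.077),(.078,-.268,.077)),((.033,-.105,.077),(.033,-.268,.077)),((.033,-.27,.062),(.078,-.27,.062))]
    L+=[((-.09,-.085,0),(-.09,.085,0)),((-.09,-.085,.062),(-.09,.085,.062)),((-.09,.085,0),(.1,.085,0)),((-.09,.085,.062),(.1,.085,.062))]
    return L
def tf(x,y,a,P): P=np.array(P); c,s=np.cos(a),np.sin(a); return np.array([x+c*P[0]-s*P[1],y+s*P[0]+c*P[1],P[2]])
E
python3 - <<'E'
from boxfit import *
for pose,tag in [((.5237,.119,.062),'')]:
  for n,(u0,v0,u1,v1),f in [('top',(195,190,325,275),6),('side',(210,180,330,290),6)]:
    im=cv2.imread(f'pics/a_{n}.png')[v0:v1,u0:u1]; im=cv2.resize(im,None,fx=f,fy=f,interpolation=cv2.INTER_CUBIC)
    for a,b in lines():
      pa=[pix(n,tf(*pose,q)) for q in (a,b)]
      pp=[(int((p[0]-u0+.5)*f),int((p[1]-v0+.5)*f)) for p in pa]
      cv2.line(im,*pp,(0,0,255),1)
    cv2.imwrite(f'pics/fit1_{n}.png',im)
E
```

```text
(no output)
```

View pics/fit1_top.png

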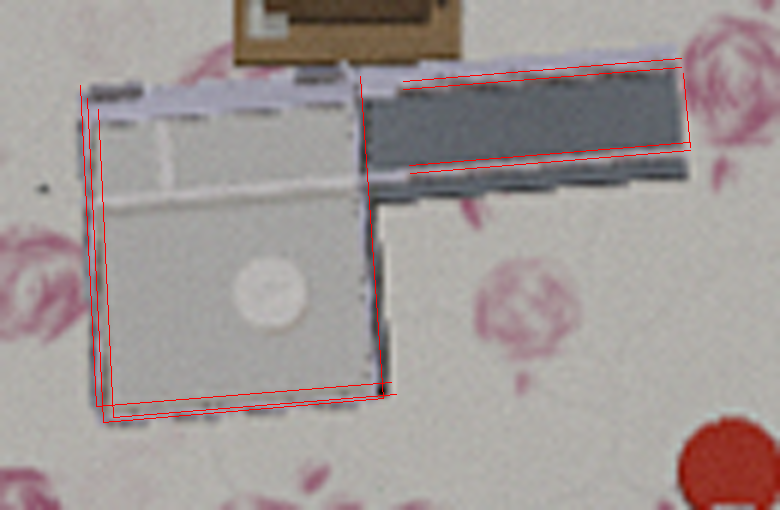

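View pics/fit1_side.png

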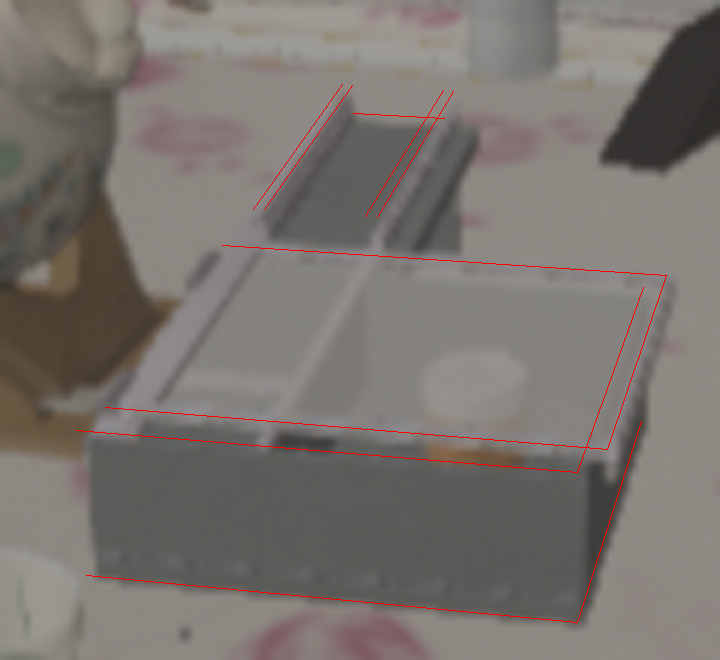

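Run:
```python
from boxfit import *
np.set_printoptions(precision=4,suppress=True)
for n in ('top','side'):
  d=np.load(f'pics/a_{n}.npy'); W=cloud(n,d).reshape(-1,3); W=W[~np.isnan(W[:,0])]
  s=W[(W[:,1]>-.2)&(W[:,1]<.04)&(W[:,0]>.5)&(W[:,0]<.68)&(W[:,2]>.03)&(W[:,2]<.1)]
  print(n,len(s),s.min(0),s.max(0))
  for y in np.arange(-.15,.04,.015):
    q=s[np.abs(s[:,1]-y)<.0075]; q=q[q[:,0].argsort()]
    print(round(y,3),' '.join(f'{int(a*1000)}:{int(b*1000)}' for a,_,b in q[::max(1,len(q)//26)]))
```

```text
top 1226 [ 0.501  -0.1459  0.0301] [0.68   0.0399 0.084 ]
-0.15 556:59 559:63 563:60 566:61 568:68 572:65 577:62 581:60 583:64 588:60 591:62 595:63 598:62 602:61 607:58
-0.135 555:64 555:61 558:65 559:61 563:62 565:65 566:61 566:60 570:76 572:67 576:69 580:65 581:61 584:64 587:64 590:69 591:61 595:64 598:62 600:72 603:57 605:64 609:63 612:66 614:58 617:62 618:59 620:80 621:74 626:67 629:71 633:69 635:63
-0.12 555:65 556:61 559:62 562:65 564:74 566:82 567:76 573:67 577:65 577:62 581:62 584:64 588:64 589:60 591:63 594:68 599:62 599:61 603:61 606:63 608:67 610:61 613:62 616:68 618:74 619:70 620:81 626:68 629:72 631:65 635:61
-0.105 553:59 554:52 556:63 559:65 563:65 563:61 564:74 568:73 573:65 574:60 578:61 580:66 584:64 585:62 588:64 591:65 595:64 596:62 599:62 602:64 603:59 606:64 608:70 610:61 613:66 615:59 617:64 618:74 619:72 622:73 626:72 628:65 629:72 631:67
-0.09 552:65 553:63 556:64 559:66 562:67 563:65 564:79 568:73 574:64 575:59 577:65 581:64 581:64 584:67 585:64 589:61 591:67 592:63 596:62 598:69 600:61 602:66 603:61 607:62 610:64 614:64 614:75 615:73 618:77 623:69 626:60 62
[... 4056 characters left out ...]
:58 548:59 549:60 551:58 554:58 554:60 554:74 554:63 555:64 565:59 567:59 568:61 572:60 575:59 577:59 580:59 583:59 585:60 588:59 590:59 593:59 595:59 599:57 601:58 603:62 605:67 606:60 607:74 608:70 609:72 620:65 622:63 677:32 679:35
0.015 543:60 546:59 550:57 554:70 554:64 556:68 558:66 566:58 568:59 572:60 576:59 579:58 582:58 584:59 585:60 589:61 596:58 599:59 602:61 603:62 604:63 605:63 606:67 606:70 608:74 609:68 610:73 615:63 616:64 619:64 622:64 674:30 676:31 676:33 678:31 679:36
0.03 553:75 553:66 556:71 557:65 603:65 605:69 605:66 606:65 607:67 607:72 608:66 610:66 612:64 615:64 616:65 616:65 618:65 619:65 672:30 673:31 675:30 675:32 677:36 677:30 677:36 677:32 678:37 678:37 679:34
```

```bash
python3 -m crank '[[[0.386,0.37,-0.23,0,0,1,85],[0.386,0.37,-0.23,0,0,1,85],[0.386,0.37,-0.23,0,0,1,85],[0.386,0.37,-0.23,0,0,1,85],[0.386,0.37,-0.23,0,0,1,85],[0.386,0.37,-0.23,0,0,1,85],[0.386,0.37,-0.23,0,0,1,85],[0.386,0.37,-0.23,0,0,1,85]]]'; python3 -m crank '[[[0,0,0,0,0,1,85],[0,0,0,0,0,0,85]]]'
cat >> h.py <<'E'
def st():
    o=manip.get_obs(); from scipy.spatial.transform import Rotation as Ro
    R=Ro.from_quat(o['ee_rot']).as_matrix(); print('t',round(o['clock'],2),'pos',np.round(o['position'],4),'xang',np.round(np.degrees(np.arctan2(R[1,0],R[0,0])),2),'zax',np.round(R[:,2],3),'F',np.round(o['ft_force'],1),'grip',round(o['grip_width']*85.4,1),'j',np.round(o['joint_pos'],2)); return o
E
python3 -c "
from h import *
st(); snap('side','b'); snap('top','b')"
```

```text
clock: 1.1
position: [0.4698, -0.3782, 0.12]
ee_rot: [0.98, -0.197, 0.0, -0.0]
ft_force: [0.4, -0.1, -0.8]
grip_width: 0.994
clock: 1.35
position: [0.469, -0.379, 0.1203]
ee_rot: [0.988, -0.156, -0.0, -0.0]
ft_force: [-0.5, -0.8, -0.4]
grip_width: 0.995
t 1.35 pos [ 0.469  -0.379   0.1203] xang -17.96 zax [-0.  0. -1.] F [-0.5 -0.8 -0.4] grip 85.0 j [ 0.85  0.39 -0.3   1.64  0.12  1.13  0.2 ]
```

```bash
python3 -c "
import cv2
a=cv2.imread('pics/b_side.png')[120:300,240:440]; b=cv2.imread('pics/b_top.png')[180:300,280:440]
cv2.imwrite('pics/b_c.png',cv2.resize(a,None,fx=3,fy=3,interpolation=2)); cv2.imwrite('pics/b_t.png',cv2.resize(b,None,fx=4,fy=4,interpolation=2))"
```

```text
(no output)
```

View pics/b_c.png

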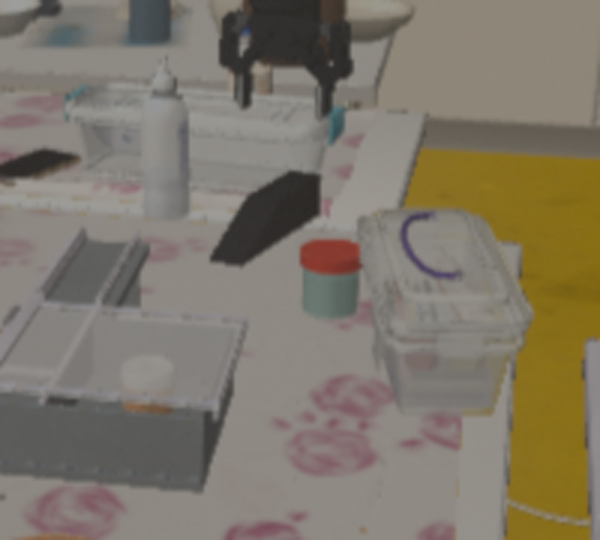

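View pics/b_t.png

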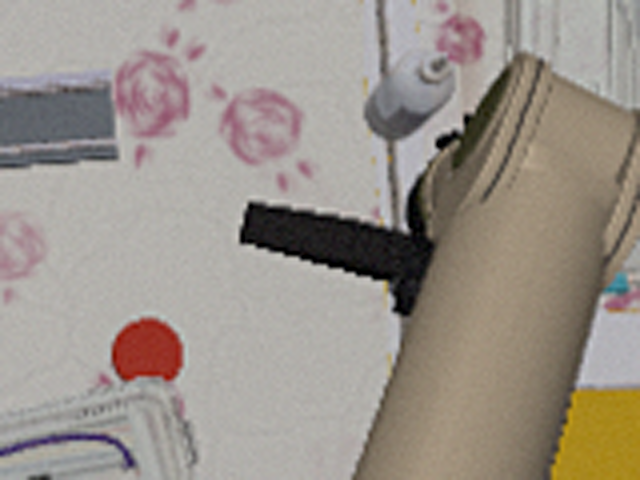

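View pics/b_side.png

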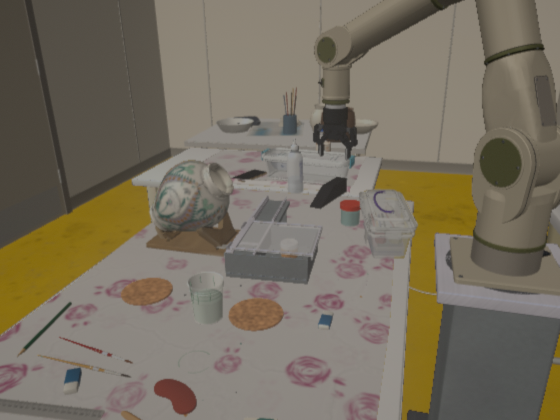

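Run:
```python
from h import *
np.set_printoptions(precision=3,suppress=True)
# wrist height from depth, bottle
d=np.load('pics/b_top.npy'); W=cloud('top',d)
for (x,y) in [(520,60),(510,100),(440,180),(455,140),(400,110),(560,120)]: u,v=280+x//4,180+y//4; print((u,v),W[v,u])
d=np.load('pics/a_side.npy'); W=cloud('side',d); s=W[150:192,285:305].reshape(-1,3); s=s[(s[:,1]>-.5)&(s[:,1]<-.3)&(s[:,2]>.02)]; print('bottle',len(s),np.nanmedian(s,0),s.min(0),s.max(0))
```

```text
(410, 195) [ 0.522 -0.354  0.495]
(407, 205) [ 0.492 -0.338  0.515]
(390, 225) [ 0.473 -0.339  0.363]
(393, 215) [ 0.527 -0.388  0.235]
(380, 207) [ 0.584 -0.387  0.101]
(420, 210) [ 0.481 -0.369  0.511]
bottle 586 [ 0.597 -0.382  0.084] [ 0.575 -0.5    0.02 ] [ 0.664 -0.368  0.147]
```

```bash
python3 -m crank '[[[0,0,-0.5,0,0,0,85],[0,0,-0.5,0,0,0,85],[0,0,-0.45,0,0,0,85],[0,0,-0.24,0,0,0,85],[0,0,0,0,0,0,85]]]'; python3 -m crank '[[[0,0,0,0,0,0,30],[0,0,0,0,0,0,30],[0,0,0,0,0,0,30],[0,0,0,0,0,0,30],[0,0,0,0,0,0,30],[0,0,0,0,0,0,30]]]' 80; python3 -c "
from h import *
st()"
```

```text
clock: 2.08
position: [0.4678, -0.3796, 0.019]
ee_rot: [0.988, -0.158, -0.001, -0.0]
ft_force: [-0.8, -0.5, 0.2]
grip_width: 0.995
clock: 2.82
position: [0.4691, -0.3803, 0.0209]
ee_rot: [0.988, -0.157, 0.001, 0.001]
ft_force: [-0.1, 0.2, 6.2]
grip_width: 0.454
t 2.83 pos [ 0.4691 -0.3803  0.0209] xang -18.08 zax [ 0.002 -0.001 -1.   ] F [-0.1  0.2  6.2] grip 38.8 j [ 0.83  0.5  -0.28  1.71  0.17  0.95  0.17]
```

```bash
python3 -m crank '[[[0,0,0.2,0,0,0,30],[0,0,0.5,0,0,0,30],[0,0,0.6,0,0,0,30],[0,0,0.6,0,0,0,30],[0,0,0.2,0,0,0,30],[0,0,0,0,0,0,30]]]'; python3 -c "
from h import *
st(); snap('side','c');im=cv2.imread('pics/c_side.png')[100:280,230:430];cv2.imwrite('pics/c_c.png',cv2.resize(im,None,fx=3,fy=3,interpolation=2))"
```

```text
clock: 3.58
position: [0.4682, -0.3797, 0.1456]
ee_rot: [0.988, -0.157, 0.0, 0.0]
ft_force: [-1.2, -0.8, -3.7]
grip_width: 0.455
t 3.58 pos [ 0.4682 -0.3797  0.1456] xang -18.09 zax [ 0. -0. -1.] F [-1.2 -0.8 -3.7] grip 38.8 j [ 0.85  0.36 -0.3   1.62  0.12  1.18  0.21]
```

View pics/c_c.png

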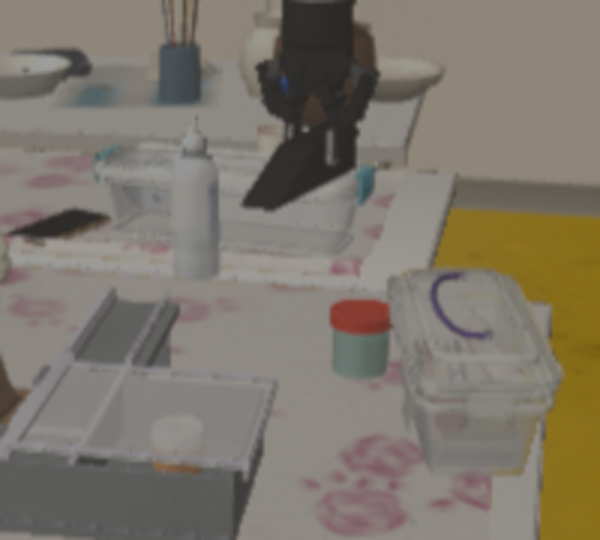

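```bash
python3 -m crank '[[[0,0.6,0,0,0,0.544,30],[0.1,0.6,0,0,0,0.544,30],[0.25,0.6,0,0,0,0.544,30],[0.34,0.6,0,0,0,0.544,30],[0.34,0.6,0,0,0,0.544,30],[0.34,0.6,0,0,0,0.544,30],[0.34,0.6,0,0,0,0.544,30],[0.34,0.6,0,0,0,0.544,30]]]'; python3 -m crank '[[[0,0,-0.3,0,0,0,30],[0,0,0,0,0,0,30]]]'; python3 -c "
from h import *
st(); snap('side','d');snap('top','d');im=cv2.imread('pics/d_side.png')[130:290,200:360];cv2.imwrite('pics/d_c.png',cv2.resize(im,None,fx=3.7,fy=3.7,interpolation=2));im=cv2.imread('pics/d_top.png')[170:290,190:350];cv2.imwrite('pics/d_t.png',cv2.resize(im,None,fx=4,fy=4,interpolation=2))"
```

```text
clock: 4.62
position: [0.5908, -0.0905, 0.1434]
ee_rot: [0.999, 0.033, -0.001, -0.0]
ft_force: [1.5, 0.2, -3.1]
grip_width: 0.452
clock: 4.88
position: [0.5891, -0.0921, 0.1243]
ee_rot: [0.999, 0.032, -0.003, -0.0]
ft_force: [-0.6, -0.7, -3.9]
grip_width: 0.457
t 4.88 pos [ 0.5891 -0.0921  0.1243] xang 3.67 zax [-0.006  0.001 -1.   ] F [-0.6 -0.7 -3.9] grip 39.0 j [ 0.49  0.4  -0.51  1.64  0.21  1.16 -0.01]
```

View pics/d_c.png

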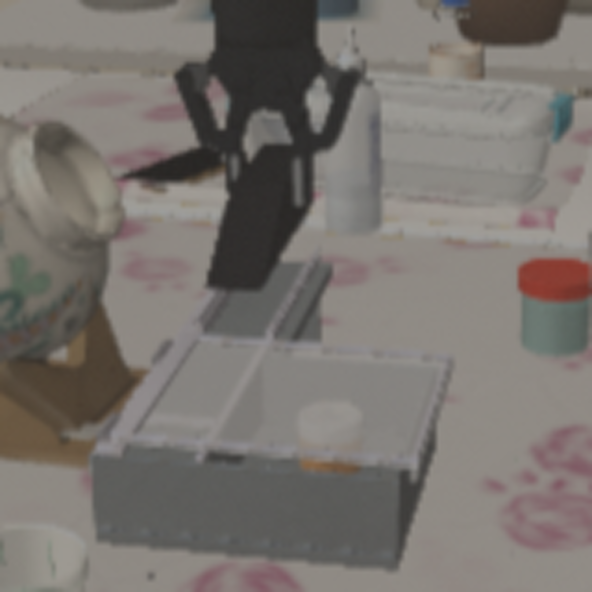

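View pics/d_t.png

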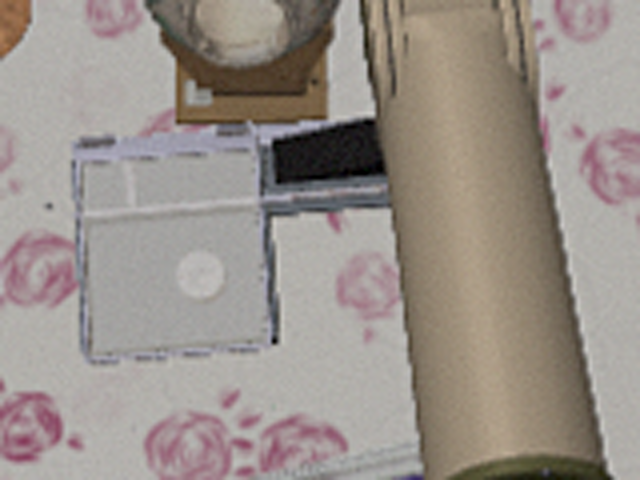

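Run:
```python
from h import *
np.set_printoptions(precision=4,suppress=True)
for z in (.104,):
  for u,v in [(256.2,207),(271.6,207.8)]: print(ray_z('side',u,v,z))
for n in('side','top'):
  im=cv2.imread(f'pics/d_{n}.png'); W=cloud(n,np.load(f'pics/d_{n}.npy')).reshape(-1,3); m=(im.max(-1)<60).reshape(-1)
  s=W[m]; s=s[(s[:,0]>.54)&(s[:,0]<.63)&(s[:,1]<.06)&(s[:,1]>-.06)&(s[:,2]>.09)&(s[:,2]<.17)]
  print(n,len(s))
  for y in np.arange(-.05,.06,.015):
    q=s[np.abs(s[:,1]-y)<.0075]
    if len(q)>3: print(round(y,3),len(q),np.percentile(q[:,0],[3,97]),q[:,0].mean(),np.median(q[:,2]),q[:,1].max())
```

```text
[0.5953 0.0325 0.104 ]
[0.5556 0.0289 0.104 ]
side 471
-0.05 77 [0.5644 0.6025] 0.5793651708678651 0.14819792312581653 -0.0426120871230923
-0.035 80 [0.5633 0.5982] 0.5783122614334392 0.14050012209392743 -0.02774753547961163
-0.02 84 [0.5626 0.5993] 0.5796903929784483 0.13248492091752312 -0.012545064139989553
-0.005 72 [0.5611 0.5975] 0.5784421672395731 0.12411946723892589 0.0021696437177424932
0.01 79 [0.5602 0.5961] 0.5772675886460028 0.11693304227790544 0.017368818784296317
0.025 67 [0.5608 0.5948] 0.5784058440752469 0.10889946889567134 0.032277790153749604
0.04 4 [0.5772 0.5845] 0.5806780097143678 0.10571907320541013 0.03546576263964206
top 330
-0.05 65 [0.5672 0.6034] 0.5813870760723128 0.15129953485557662 -0.04338588325991529
-0.035 55 [0.5669 0.6032] 0.5834331431628013 0.14431996350142393 -0.02750323362392928
-0.02 63 [0.5655 0.6009] 0.5810566325118627 0.1360484283205794 -0.013038921909324683
-0.005 49 [0.5646 0.6005] 0.5816318536441992 0.12923140945257333 0.00047384576527284344
0.01 58 [0.5635 0.5992] 0.5811796935946826 0.12142345176874043 0.01742080144759795
0.025 38 [0.5632 0.5984] 0.5820184151549672 0.11233420866315649 0.031059571462391217
```

```bash
python3 -m crank '[[[0.045,0,-0.2,0,0,0,30],[0,0,-0.2,0,0,0,30],[0,0,-0.15,0,0,0,30],[0,0,0,0,0,0,30]]]'; python3 -c "
from h import *
st(); snap('side','e');im=cv2.imread('pics/e_side.png')[130:290,200:360];cv2.imwrite('pics/e_c.png',cv2.resize(im,None,fx=3.7,fy=3.7,interpolation=2))"
```

```text
clock: 5.48
position: [0.5933, -0.0917, 0.0935]
ee_rot: [0.999, 0.032, -0.001, -0.0]
ft_force: [0.6, 0.3, -4.2]
grip_width: 0.457
t 5.47 pos [ 0.5933 -0.0917  0.0935] xang 3.68 zax [-0.002  0.    -1.   ] F [ 0.6  0.3 -4.2] grip 39.0 j [ 0.48  0.44 -0.5   1.66  0.23  1.1  -0.02]
```

View pics/e_c.png

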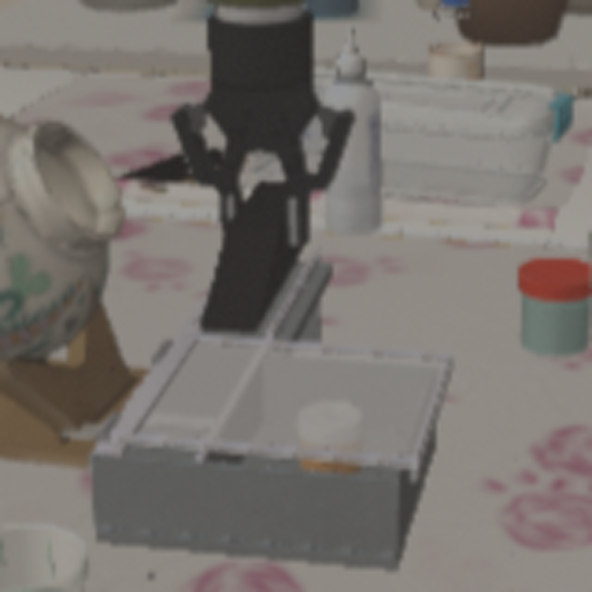

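```bash
python3 -m crank '[[[-0.025,0,-0.1,0,0,0,30],[0,0,-0.07,0,0,0,30],[0,0,-0.05,0,0,0,30],[0,0,0,0,0,0,30]]]'; python3 -c "
from h import *
st(); snap('side','f');im=cv2.imread('pics/f_side.png')[160:260,210:310];cv2.imwrite('pics/f_c.png',cv2.resize(im,None,fx=6,fy=6,interpolation=2))"
```

```text
clock: 6.02
position: [0.5924, -0.0917, 0.0829]
ee_rot: [0.999, 0.032, 0.0, 0.0]
ft_force: [-8.9, -0.0, 12.6]
grip_width: 0.455
t 6.03 pos [ 0.5924 -0.0917  0.0829] xang 3.68 zax [ 0.    -0.001 -1.   ] F [-8.9 -0.  12.6] grip 38.8 j [ 0.47  0.45 -0.5   1.68  0.24  1.08 -0.03]
```

View pics/f_c.png

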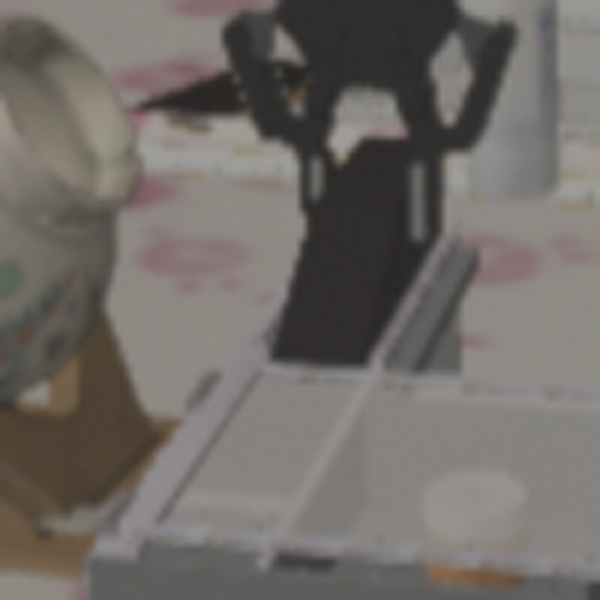

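```bash
python3 -m crank '[[[-0.015,0,0.02,0,0,0,30],[0,0,0,0,0,0,55],[0,0,0,0,0,0,60],[0,0,0.1,0,0,0,60],[0,0,0,0,0,0,60]]]'; python3 -c "
from h import *
st()"; python3 -m crank '[[[0,0,0.5,0,0,0,60],[0,0,0.8,0,0,0,40],[0,-0.5,0,0,0,0,0],[0,-0.8,0,0,0,0,0],[0,-0.8,0,0,0,0,0],[0,0,0,0,0,0,0]]]';  python3 -c "
from h import *
st(); snap('side','g');snap('top','g');im=cv2.imread('pics/g_side.png')[140:260,210:330];cv2.imwrite('pics/g_c.png',cv2.resize(im,None,fx=5,fy=5,interpolation=2));im=cv2.imread('pics/g_top.png')[180:270,200:340];cv2.imwrite('pics/g_t.png',cv2.resize(im,None,fx=5,fy=5,interpolation=2))"
```

```text
clock: 6.7
position: [0.592, -0.0917, 0.0893]
ee_rot: [0.999, 0.032, 0.001, 0.0]
ft_force: [-0.4, -0.2, -0.1]
grip_width: 0.703
t 6.7 pos [ 0.592  -0.0917  0.0893] xang 3.68 zax [ 0.001 -0.    -1.   ] F [-0.4 -0.2 -0.1] grip 60.0 j [ 0.48  0.44 -0.5   1.67  0.23  1.09 -0.03]
clock: 7.45
position: [0.5904, -0.2231, 0.1661]
ee_rot: [1.0, 0.029, -0.0, 0.001]
ft_force: [-1.2, 0.6, 0.2]
grip_width: -0.003
t 7.45 pos [ 0.5904 -0.2231  0.1661] xang 3.27 zax [-0.001 -0.002 -1.   ] F [-1.2  0.6  0.2] grip -0.2 j [ 0.63  0.42 -0.45  1.51  0.19  1.25  0.21]
```

View pics/g_c.png

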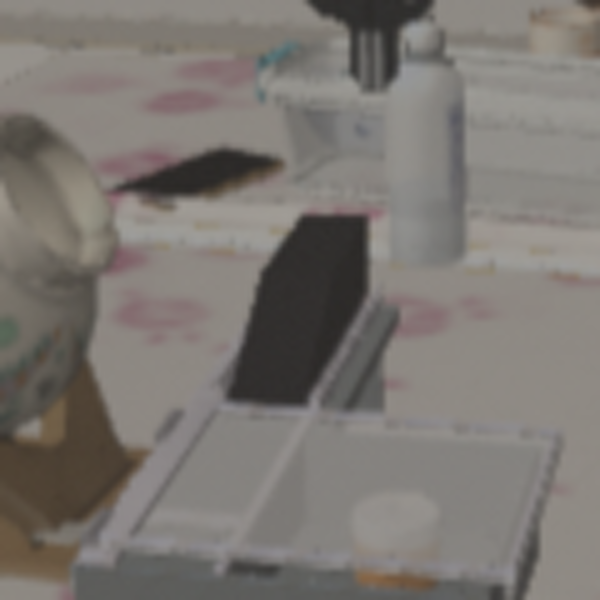

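View pics/g_t.png

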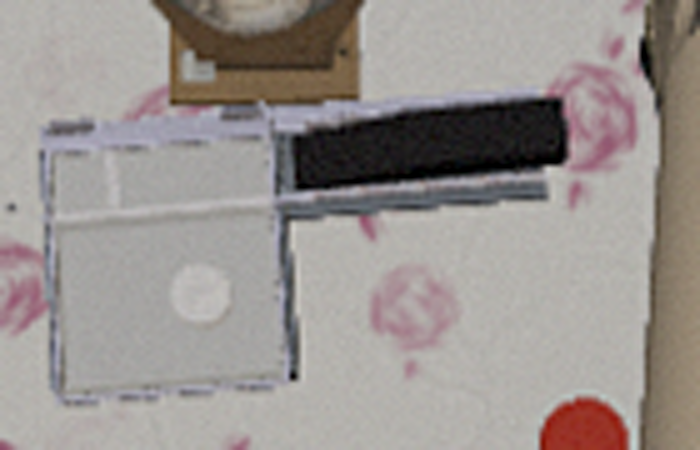

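```bash
python3 -m crank '[[[0.077,0.1,-0.5,0,0,0.08,0],[0,0.1,-0.5,0,0,0,0],[0,0.1,-0.43,0,0,0,0],[0,0.08,0,0,0,0,0],[0,0,0,0,0,0,0]]]' 60; python3 -c "
from h import *
st()"; python3 -m crank '[[[-0.01,0.2,0,0,0,0,0],[-0.013,0.2,0,0,0,0,0],[-0.01,0.15,0,0,0,0,0],[-0.01,0.15,0,0,0,0,0]]]';  python3 -c "
from h import *
st()"
```

```text
clock: 8.18
position: [0.5971, -0.1936, 0.0821]
ee_rot: [0.999, 0.037, 0.001, -0.0]
ft_force: [0.1, 0.2, 0.9]
grip_width: 0.0
t 8.18 pos [ 0.5971 -0.1936  0.0821] xang 4.19 zax [ 0.002  0.    -1.   ] F [0.1 0.2 0.9] grip 0.0 j [ 0.59  0.5  -0.45  1.6   0.23  1.1   0.15]
clock: 8.68
position: [0.5938, -0.153, 0.0813]
ee_rot: [0.999, 0.035, 0.0, 0.001]
ft_force: [-0.1, -3.6, 1.6]
grip_width: 0.003
t 8.68 pos [ 0.5938 -0.153   0.0813] xang 4.05 zax [ 0.001 -0.001 -1.   ] F [-0.1 -3.6  1.6] grip 0.3 j [ 0.54  0.47 -0.47  1.64  0.23  1.08  0.08]
```

```bash
python3 -m crank '[[[-0.008,0.12,0,0,0,0,0],[-0.008,0.12,0,0,0,0,0],[-0.008,0.12,0,0,0,0,0],[-0.008,0.12,0,0,0,0,0]]]';  python3 -c "
from h import *
st();snap('side','i');im=cv2.imread('pics/i_side.png')[100:260,190:350];cv2.imwrite('pics/i_c.png',cv2.resize(im,None,fx=3.7,fy=3.7,interpolation=2))"
```

```text
clock: 9.18
position: [0.5914, -0.1294, 0.0812]
ee_rot: [0.999, 0.033, 0.0, 0.003]
ft_force: [0.1, -13.8, 2.5]
grip_width: 0.003
t 9.18 pos [ 0.5914 -0.1294  0.0812] xang 3.79 zax [ 0.001 -0.006 -1.   ] F [  0.1 -13.8   2.5] grip 0.3 j [ 0.51  0.46 -0.47  1.66  0.24  1.08  0.04]
```

View pics/i_c.png

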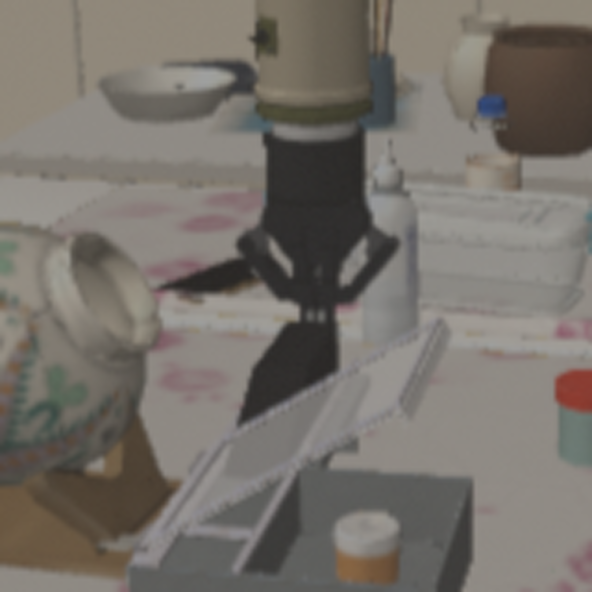

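Lid is rising on the ramp. Keep pushing.

```bash
python3 -m crank '[[[-0.008,0.15,0,0,0,0,0],[-0.009,0.15,0,0,0,0,0],[-0.009,0.15,0,0,0,0,0],[-0.009,0.15,0,0,0,0,0],[-0.009,0.15,0,0,0,0,0]]]';  python3 -c "
from h import *
st()"; python3 -m crank '[[[-0.008,0.12,0,0,0,0,0],[-0.008,0.12,0,0,0,0,0],[-0.008,0.12,0,0,0,0,0]]]';  python3 -c "
from h import *
st();snap('side','j');im=cv2.imread('pics/j_side.png')[100:260,190:350];cv2.imwrite('pics/j_c.png',cv2.resize(im,None,fx=3.7,fy=3.7,interpolation=2))"
```

```text
clock: 9.85
position: [0.5891, -0.0804, 0.0811]
ee_rot: [0.999, 0.035, 0.0, 0.001]
ft_force: [-1.0, -6.0, 3.1]
grip_width: -0.003
t 9.85 pos [ 0.5891 -0.0804  0.0811] xang 3.98 zax [ 0.    -0.002 -1.   ] F [-1.  -6.   3.1] grip -0.2 j [ 0.46  0.44 -0.5   1.69  0.24  1.07 -0.04]
clock: 10.22
position: [0.5876, -0.0584, 0.0811]
ee_rot: [0.999, 0.035, 0.0, 0.001]
ft_force: [-0.9, -4.6, 3.1]
grip_width: 0.002
t 10.22 pos [ 0.5876 -0.0584  0.0811] xang 4.01 zax [ 0.    -0.001 -1.   ] F [-0.9 -4.6  3.1] grip 0.1 j [ 0.43  0.43 -0.51  1.7   0.24  1.07 -0.08]
```

View pics/j_c.png

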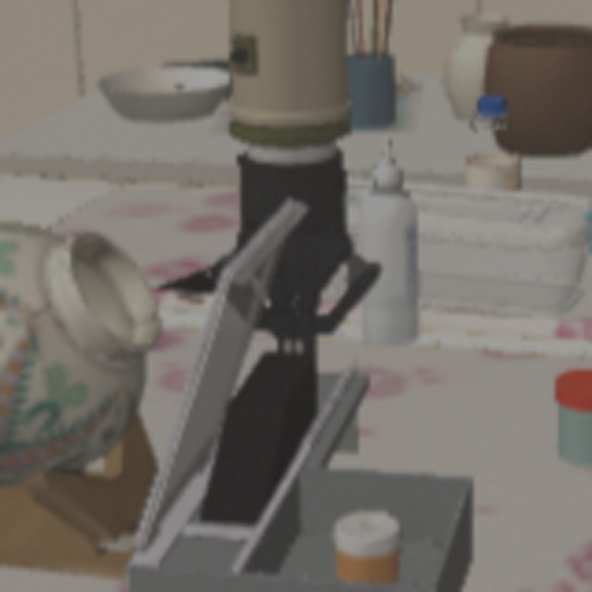

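Nearly home. Push in small steps until the stop gives a force rise.

```bash
python3 -m crank '[[[-0.006,0.09,0,0,0,0,0],[-0.005,0.07,0,0,0,0,0],[0,0,0,0,0,0,0]]]';  python3 -c "
from h import *
st()"; python3 -m crank '[[[-0.003,0.05,0,0,0,0,0],[0,0.05,0,0,0,0,0],[0,0,0,0,0,0,0]]]';  python3 -c "
from h import *
st();snap('side','k');im=cv2.imread('pics/k_side.png')[150:260,190:300];cv2.imwrite('pics/k_c.png',cv2.resize(im,None,fx=5,fy=5,interpolation=2))"
```

```text
clock: 10.65
position: [0.5868, -0.048, 0.0808]
ee_rot: [0.999, 0.036, -0.0, 0.0]
ft_force: [0.3, -2.6, 2.1]
grip_width: 0.003
t 10.65 pos [ 0.5868 -0.048   0.0808] xang 4.07 zax [ 0. -0. -1.] F [ 0.3 -2.6  2.1] grip 0.2 j [ 0.42  0.43 -0.51  1.71  0.24  1.07 -0.1 ]
clock: 11.02
position: [0.5866, -0.0454, 0.0808]
ee_rot: [0.999, 0.034, -0.0, 0.002]
ft_force: [-0.5, -12.8, 3.8]
grip_width: -0.001
t 11.03 pos [ 0.5866 -0.0454  0.0808] xang 3.92 zax [-0.    -0.004 -1.   ] F [ -0.5 -12.8   3.8] grip -0.1 j [ 0.41  0.43 -0.51  1.71  0.24  1.07 -0.11]
```

View pics/k_c.png

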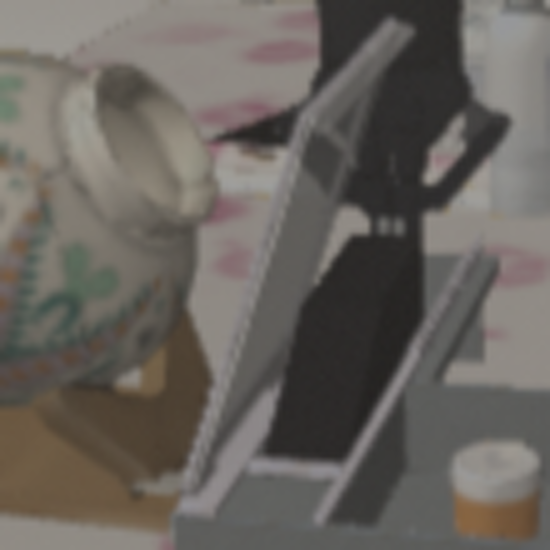

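```bash
python3 -m crank '[[[0,0.1,0,0,0,0,0],[0,0,0,0,0,0,0]]]';  python3 -c "
from h import *
st()"; python3 -m crank '[[[0,-0.3,0,0,0,0,0],[0,-0.6,0,0,0,0,0],[0,-0.6,0.4,0,0,0,0],[0,-0.2,0.8,0,0,0,0],[0,0,0,0,0,0,0]]]';  python3 -c "
from h import *
st();snap('side','l');im=cv2.imread('pics/l_side.png')[120:280,190:350];cv2.imwrite('pics/l_c.png',cv2.resize(im,None,fx=3.7,fy=3.7,interpolation=2));snap('top','l');im=cv2.imread('pics/l_top.png')[180:270,200:340];cv2.imwrite('pics/l_t.png',cv2.resize(im,None,fx=5,fy=5,interpolation=2))"
```

```text
clock: 11.32
position: [0.5867, -0.0452, 0.0808]
ee_rot: [0.999, 0.032, -0.0, 0.005]
ft_force: [-0.3, -27.5, 5.6]
grip_width: -0.003
t 11.32 pos [ 0.5867 -0.0452  0.0808] xang 3.65 zax [-0.   -0.01 -1.  ] F [ -0.3 -27.5   5.6] grip -0.2 j [ 0.41  0.43 -0.51  1.71  0.24  1.07 -0.12]
clock: 11.95
position: [0.5887, -0.1386, 0.1562]
ee_rot: [0.999, 0.035, 0.003, 0.0]
ft_force: [0.2, -0.6, -0.5]
grip_width: -0.0
t 11.95 pos [ 0.5887 -0.1386  0.1562] xang 4.01 zax [ 0.006 -0.    -1.   ] F [ 0.2 -0.6 -0.5] grip -0.0 j [ 0.55  0.38 -0.49  1.6   0.19  1.21  0.09]
```

View pics/l_c.png

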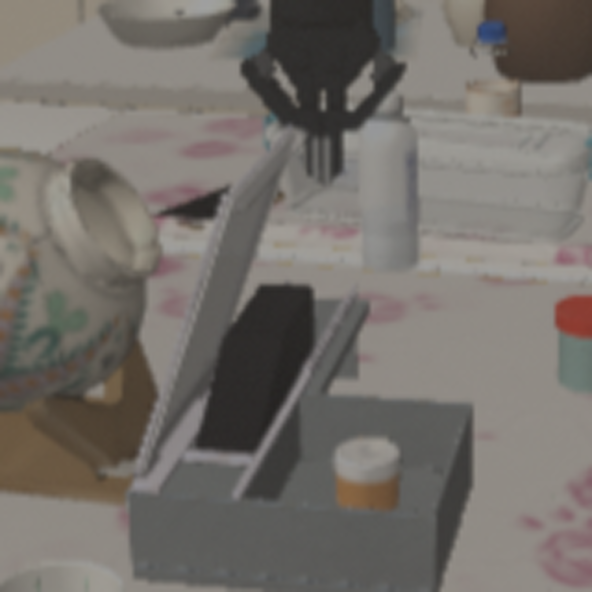

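View pics/l_t.png

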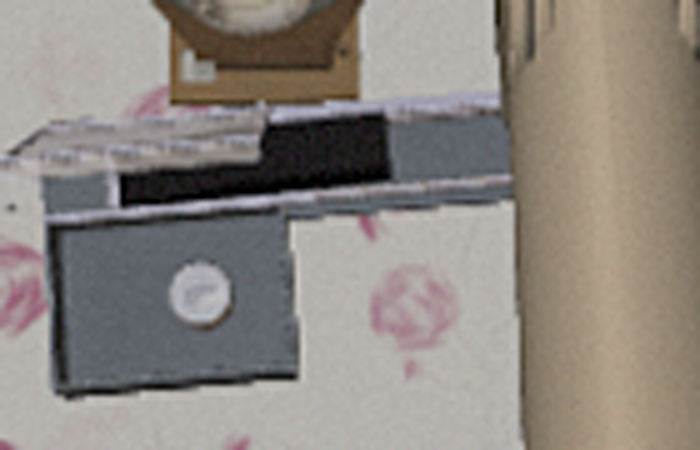

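```bash
python3 -m crank '[[[-0.5,0,0,0,0,1,0],[-0.5,0,0,0,0,1,20],[-0.5,0,0,0,0,1,40],[-0.3,0,0,0,0,1,65],[-0.1,0,0,0,0,1,65],[0,0,0,0,0,1,65],[0,0,0,0,0,1,65],[0,0,0,0,0,1,65]]]'
python3 - <<'E'
from h import *
np.set_printoptions(precision=4,suppress=True)
st()
im=cv2.imread('pics/l_side.png')[215:265,270:310]; cv2.imwrite('pics/jar_s.png',cv2.resize(im,None,fx=12,fy=12,interpolation=2))
im=cv2.imread('pics/l_top.png')[225:255,225:255]; cv2.imwrite('pics/jar_t.png',cv2.resize(im,None,fx=15,fy=15,interpolation=2))
E
```

```text
clock: 13.05
position: [0.472, -0.1367, 0.1513]
ee_rot: [0.926, 0.377, -0.001, -0.001]
ft_force: [-0.4, 0.1, -0.3]
grip_width: 0.76
t 13.05 pos [ 0.472  -0.1367  0.1513] xang 44.33 zax [-0.002  0.002 -1.   ] F [-0.4  0.1 -0.3] grip 64.9 j [ 0.74  0.15 -0.58  1.88  0.09  1.14  0.89]
```

View pics/jar_s.png

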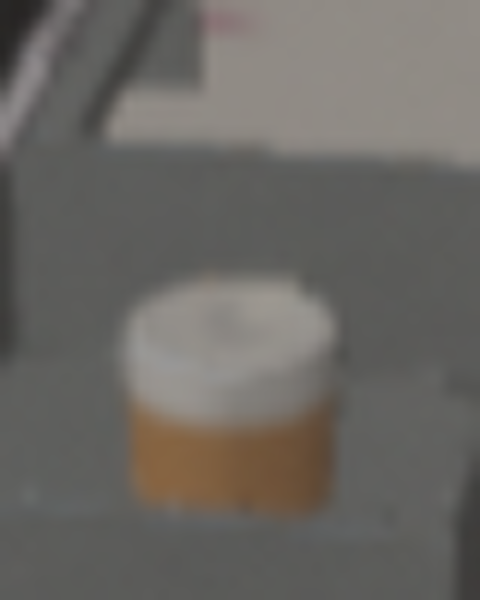

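View pics/jar_t.png

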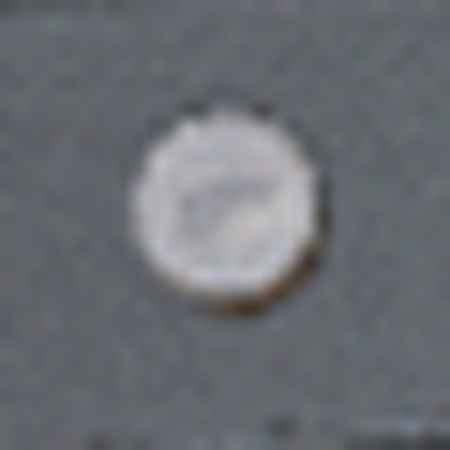

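Run:
```python
from h import *
np.set_printoptions(precision=4,suppress=True)
print(ray_z('side',288.7,241.6,.051),ray_z('top',239.6,238,.051))
```

```text
[0.4921 0.1029 0.051 ] [0.4953 0.0993 0.051 ]
```

```bash
python3 -m crank '[[[0,0.1,0,0,0,1,65],[0,0.1,0,0,0,1,65],[0,0.1,0,0,0,1,65],[0,0.1,0,0,0,1,65],[0,0.1,0,0,0,1,65],[0,0.1,0,0,0,1,65],[0,0.1,0,0,0,1,65],[0,0.1,0,0,0,1,65]]]'; python3 -m crank '[[[0,0,0,0,0,1,65],[0,0,0,0,0,0.87,65],[0,0.2,0,0.064,-1,0,65],[0,0.3,0,0.064,-1,0,65],[0,0.4,0,0.064,-1,0,65],[0,0,0,0,0,0,65]]]';  python3 - <<'E'
from h import *
np.set_printoptions(precision=4,suppress=True)
st()
E
```

```text
clock: 14.05
position: [0.4719, -0.0885, 0.1513]
ee_rot: [0.741, 0.671, -0.0, -0.001]
ft_force: [0.8, -0.5, -0.2]
grip_width: 0.76
clock: 14.8
position: [0.4709, -0.0342, 0.1513]
ee_rot: [0.679, 0.723, 0.095, 0.089]
ft_force: [0.4, -0.4, 0.9]
grip_width: 0.759
t 14.8 pos [ 0.4709 -0.0342  0.1513] xang 93.58 zax [ 0.257  0.017 -0.966] F [ 0.4 -0.4  0.9] grip 64.8 j [ 0.77 -0.11 -0.73  2.13 -0.13  0.84  1.74]
```

```bash
python3 -m crank '[[[0,0.4,0,0,0,0,65],[0,0.5,0,0,0,0,65],[0,0.5,0,0,0,0,65],[0.1,0.5,0,0,0,0,65],[0.2,0.35,0,0,0,0,65],[0.16,0,0,0,0,0,65],[0,0,0,0,0,0,65]]]';  python3 - <<'E'
from h import *
np.set_printoptions(precision=4,suppress=True)
st();snap('side','m');im=cv2.imread('pics/m_side.png')[70:270,180:380];cv2.imwrite('pics/m_c.png',cv2.resize(im,None,fx=3,fy=3,interpolation=2))
E
```

```text
clock: 15.68
position: [0.5003, 0.0994, 0.152]
ee_rot: [0.68, 0.722, 0.095, 0.088]
ft_force: [-0.0, 0.1, 0.1]
grip_width: 0.763
t 15.68 pos [0.5003 0.0994 0.152 ] xang 93.47 zax [ 0.257  0.018 -0.966] F [-0.   0.1  0.1] grip 65.2 j [ 0.66  0.01 -0.97  2.04  0.09  0.85  1.27]
```

View pics/m_c.png

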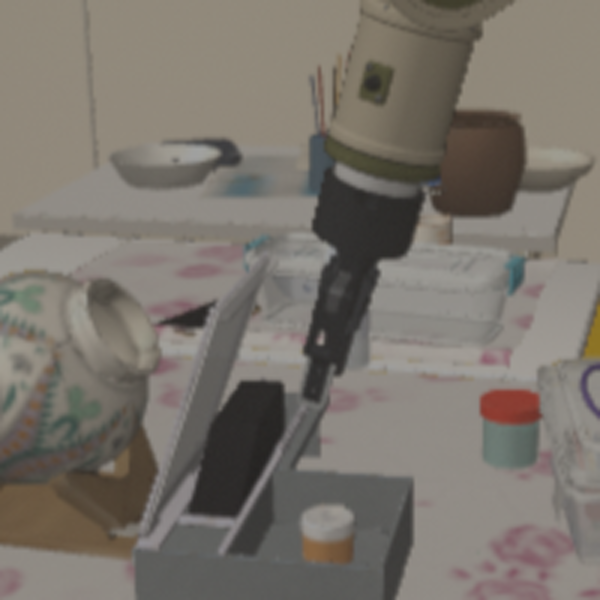

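```bash
python3 -m crank '[[[0,0,-0.4,0,0,0,65],[0,0,-0.5,0,0,0,65],[-0.02,0,-0.5,0,0,0,65],[0,0,-0.4,0,0,0,65],[0,0,-0.33,0,0,0,65],[0,0,0,0,0,0,65]]]';  python3 - <<'E'
from h import *
st();snap('side','n');im=cv2.imread('pics/n_side.png')[160:280,220:340];cv2.imwrite('pics/n_c.png',cv2.resize(im,None,fx=5,fy=5,interpolation=2))
E
```

```text
clock: 16.48
position: [0.4976, 0.0987, 0.0235]
ee_rot: [0.68, 0.722, 0.094, 0.088]
ft_force: [-0.3, -0.1, 0.0]
grip_width: 0.759
t 16.48 pos [0.4976 0.0987 0.0235] xang 93.44 zax [ 0.255  0.016 -0.967] F [-0.3 -0.1  0. ] grip 64.8 j [ 0.5   0.27 -0.89  2.16  0.5   0.61  0.91]
```

View pics/n_c.png

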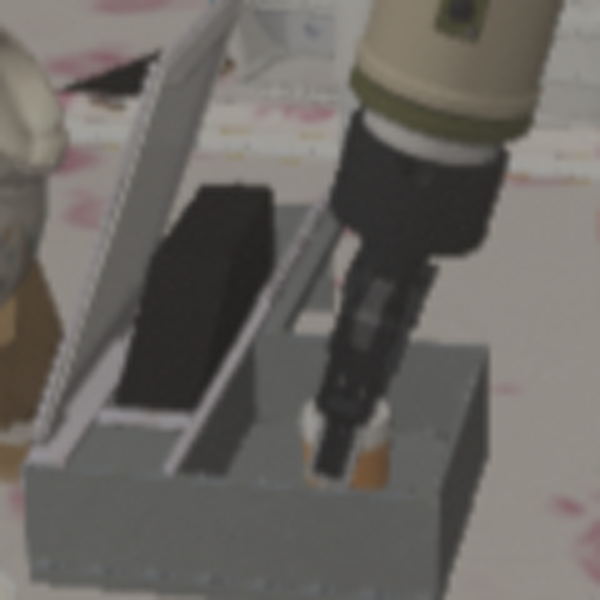

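```bash
python3 -m crank '[[[0,0,0,0,0,0,35],[0,0,0,0,0,0,35],[0,0,0,0,0,0,35],[0,0,0,0,0,0,35],[0,0,0,0,0,0,35]]]' 40; python3 -m crank '[[[0,0,0.2,0,0,0,35],[0,0,0.3,0,0,0,35],[0,0,0,0,0,0,35]]]'
python3 - <<'E'
from h import *
st();snap('side','o');im=cv2.imread('pics/o_side.png')[160:280,220:340];cv2.imwrite('pics/o_c.png',cv2.resize(im,None,fx=5,fy=5,interpolation=2))
E
```

```text
clock: 17.15
position: [0.4999, 0.099, 0.0262]
ee_rot: [0.68, 0.722, 0.096, 0.09]
ft_force: [-3.3, 0.3, 7.8]
grip_width: 0.486
clock: 17.52
position: [0.5003, 0.099, 0.0565]
ee_rot: [0.68, 0.721, 0.096, 0.091]
ft_force: [0.6, 0.7, -0.8]
grip_width: 0.489
t 17.52 pos [0.5003 0.099  0.0565] xang 93.4 zax [ 0.262  0.016 -0.965] F [ 0.6  0.7 -0.8] grip 41.7 j [ 0.57  0.21 -0.94  2.13  0.39  0.66  1.  ]
```

View pics/o_c.png

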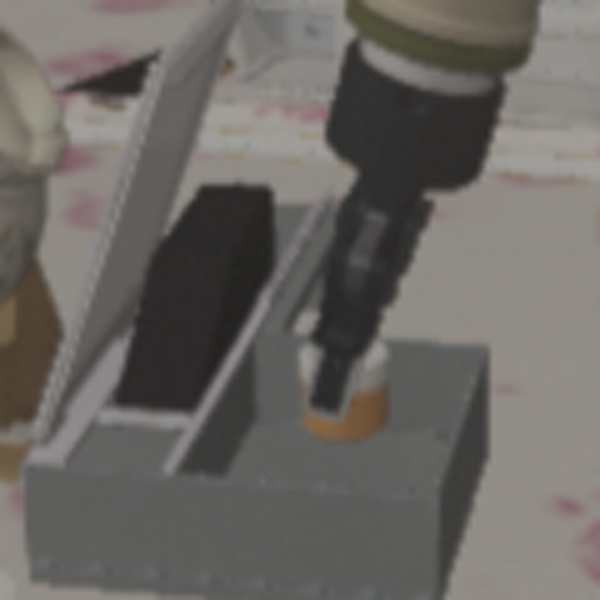

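```bash
python3 -m crank '[[[0,0,0.4,0,0,0,35],[0,0,0.4,0,0,0,35],[0,0,0.2,0,0,0,35],[0,0,0,0,0,0,35]]]'
python3 - <<'E'
from h import *
np.set_printoptions(precision=4,suppress=True)
st()
im=cv2.imread('pics/a_side.png'); hsv=cv2.cvtColor(im,cv2.COLOR_BGR2HSV)
m=((hsv[...,0]>5)&(hsv[...,0]<20)&(hsv[...,1]>80)&(hsv[...,2]>70)).astype(np.uint8); m[:290]=0;m[340:]=0;m[:,:222]=0;m[:,290:]=0
m=cv2.morphologyEx(m,cv2.MORPH_CLOSE,np.ones((3,3))); n,l,s,c=cv2.connectedComponentsWithStats(m); k=1+s[1:,4].argmax(); print(s[k],c[k],ray_z('side',*c[k],.006))
v,u=np.where(l==k); P=np.array([ray_z('side',a,b,.006) for a,b in zip(u,v)]); print(P.min(0),P.max(0),(P.min(0)+P.max(0))/2)
print('cup',ray_z('top',163,213,.08));
E
```

```text
clock: 18.08
position: [0.4995, 0.0988, 0.1151]
ee_rot: [0.68, 0.721, 0.096, 0.09]
ft_force: [1.3, -0.5, -1.5]
grip_width: 0.486
t 18.07 pos [0.4995 0.0988 0.1151] xang 93.4 zax [ 0.26   0.016 -0.966] F [ 1.3 -0.5 -1.5] grip 41.5 j [ 0.67  0.08 -1.01  2.08  0.2   0.77  1.17]
[ 229  298   55   33 1395] [255.5061 313.9348] [0.4957 0.3477 0.006 ]
[0.4434 0.2896 0.006 ] [0.5508 0.4001 0.006 ] [0.4971 0.3448 0.006 ]
cup [0.5843 0.3629 0.08  ]
```

```bash
python3 -m crank '[[[0,0.4,0,0,0,0,35],[0,0.5,0,0,0,0,35],[0,0.5,0,0,0,0,35],[0,0.5,0,0,0,0,35]]]'; python3 -c "
from h import *
st()"
```

```text
clock: 18.58
position: [0.4987, 0.2136, 0.1136]
ee_rot: [0.68, 0.722, 0.095, 0.089]
ft_force: [0.9, -0.3, -1.3]
grip_width: 0.488
t 18.57 pos [0.4987 0.2136 0.1136] xang 93.41 zax [ 0.258  0.016 -0.966] F [ 0.9 -0.3 -1.3] grip 41.7 j [ 0.4   0.22 -1.03  1.99  0.44  0.85  0.76]
```

```bash
python3 -m crank '[[[0.02,0.5,0,0,0,0,35],[0.02,0.5,0,0,0,0,35],[0.02,0.5,0,0,0,0,35],[0.01,0.42,0,0,0,0,35],[0,0.2,0,0,0,0,35],[0,0,0,0,0,0,35]]]'; python3 -c "
from h import *
st();snap('side','p');im=cv2.imread('pics/p_side.png')[210:350,160:320];cv2.imwrite('pics/p_c.png',cv2.resize(im,None,fx=4.5,fy=4.2,interpolation=2))"
```

```text
clock: 19.32
position: [0.5028, 0.3406, 0.114]
ee_rot: [0.679, 0.722, 0.095, 0.089]
ft_force: [1.0, -0.6, -0.3]
grip_width: 0.488
t 19.32 pos [0.5028 0.3406 0.114 ] xang 93.51 zax [ 0.258  0.017 -0.966] F [ 1.  -0.6 -0.3] grip 41.6 j [ 0.06  0.41 -0.97  1.82  0.64  0.98  0.45]
```

View pics/p_c.png

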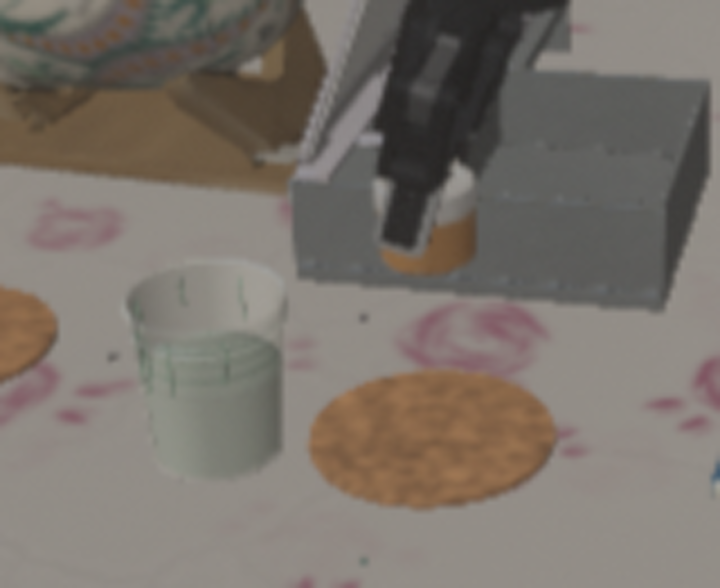

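```bash
python3 -m crank '[[[0,0.03,-0.4,0,0,0,35],[0,0,-0.5,0,0,0,35],[0,0,-0.35,0,0,0,35],[0,0,-0.2,0,0,0,35],[0,0,0,0,0,0,35]]]'; python3 -c "
from h import *
st()"; python3 -m crank '[[[0,0,-0.04,0,0,0,35],[0,0,-0.03,0,0,0,35],[0,0,0,0,0,0,35]]]'; python3 -c "
from h import *
st();snap('side','q');im=cv2.imread('pics/q_side.png')[210:350,160:320];cv2.imwrite('pics/q_c.png',cv2.resize(im,None,fx=4.5,fy=4.2,interpolation=2))"
```

```text
clock: 20.0
position: [0.5033, 0.3412, 0.0275]
ee_rot: [0.68, 0.722, 0.095, 0.089]
ft_force: [-0.5, -0.8, -1.0]
grip_width: 0.481
t 20.0 pos [0.5033 0.3412 0.0275] xang 93.39 zax [ 0.258  0.016 -0.966] F [-0.5 -0.8 -1. ] grip 41.1 j [-0.03  0.53 -0.88  1.88  0.79  0.86  0.31]
clock: 20.38
position: [0.5035, 0.3421, 0.024]
ee_rot: [0.68, 0.722, 0.096, 0.089]
ft_force: [-0.1, 0.2, -0.5]
grip_width: 0.482
t 20.38 pos [0.5035 0.3421 0.024 ] xang 93.43 zax [ 0.259  0.017 -0.966] F [-0.1  0.2 -0.5] grip 41.1 j [-0.04  0.53 -0.87  1.88  0.8   0.86  0.31]
```

View pics/q_c.png

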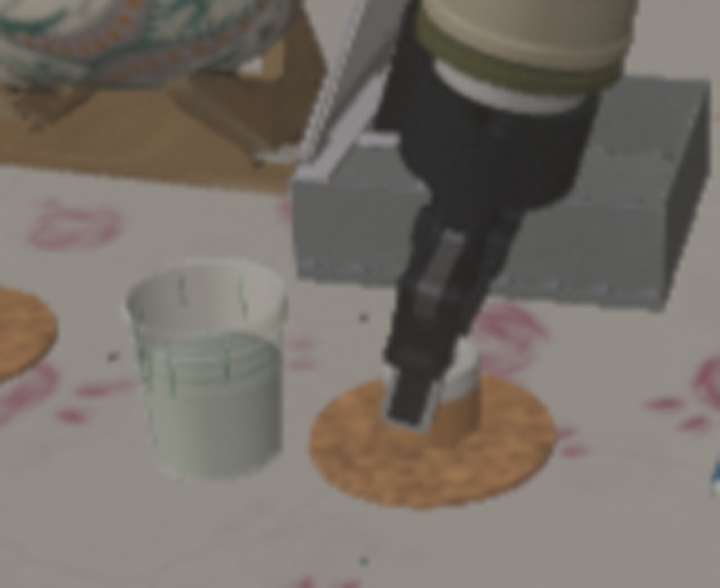

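Small steps down to contact.

```bash
python3 -m crank '[[[0,0,-0.035,0,0,0,35],[0,0,0,0,0,0,35]]]'; python3 -m crank '[[[0,0,-0.03,0,0,0,35],[0,0,0,0,0,0,35]]]'
```

```text
clock: 20.68
position: [0.5033, 0.342, 0.0215]
ee_rot: [0.68, 0.722, 0.095, 0.089]
ft_force: [0.1, 0.9, -0.7]
grip_width: 0.487
clock: 20.92
position: [0.5035, 0.3423, 0.0202]
ee_rot: [0.68, 0.722, 0.096, 0.089]
ft_force: [-1.4, 0.0, 3.9]
grip_width: 0.486
```

```bash
python3 -m crank '[[[0,0,0,0,0,0,46],[0,0,0,0,0,0,52],[0,0,0,0,0,0,62],[0,0,0,0,0,0,62]]]'; python3 -m crank '[[[0,0,0.2,0,0,0,62],[-0.03,0,0.4,0,0,0,62],[-0.1,0,0.6,0,0,0,62],[-0.1,0,0.8,0,0,0,62],[-0.2,-0.3,0.8,0,0,0,62],[-0.2,-0.5,0.5,0,0,0,62],[0,0,0,0,0,0,62]]]'; python3 -c "
from h import *
st();snap('side','r');snap('top','r')"
```

```text
clock: 21.42
position: [0.5033, 0.3421, 0.0198]
ee_rot: [0.68, 0.722, 0.096, 0.089]
ft_force: [0.4, -0.5, -0.1]
grip_width: 0.724
clock: 22.3
position: [0.4667, 0.2927, 0.2208]
ee_rot: [0.681, 0.72, 0.097, 0.092]
ft_force: [0.3, 0.3, -0.9]
grip_width: 0.728
t 22.3 pos [0.4667 0.2927 0.2208] xang 93.26 zax [ 0.264  0.015 -0.964] F [ 0.3  0.3 -0.9] grip 62.1 j [ 0.33  0.12 -1.12  1.83  0.32  1.07  0.72]
```

View pics/r_side.png

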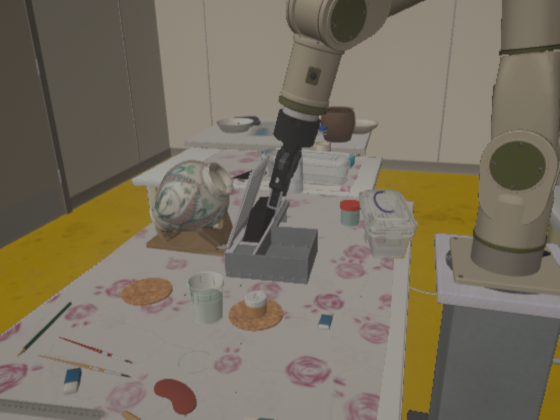

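View pics/r_top.png

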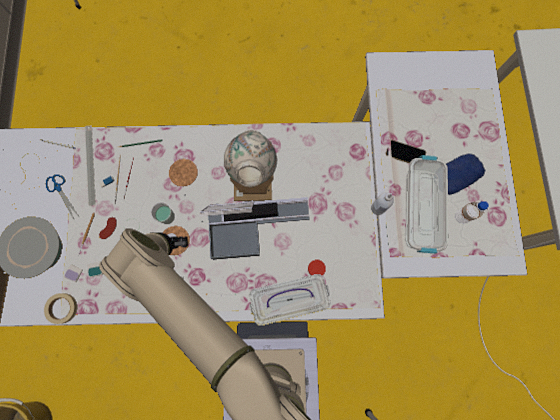

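```bash
python3 -c "
import cv2
im=cv2.imread('pics/r_side.png')[200:340,180:320];cv2.imwrite('pics/r_c.png',cv2.resize(im,None,fx=4.2,fy=4.2,interpolation=2))
from workcell import manip; manip.hand_in()"
```

```text
the job is handed in; nothing more can be done
```

View pics/r_c.png

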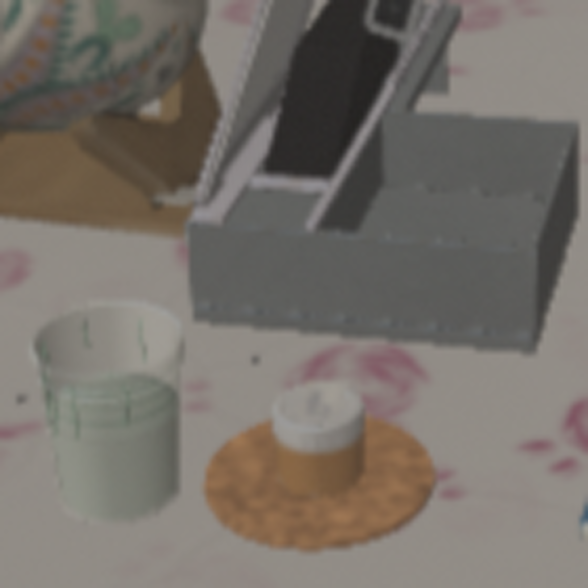

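The job is done and handed in at about 22.4 s on the clock. I set the wedge in the channel and pushed it by the heel until its nose met the end stop. The push force rose to 27 N with no further travel, and the lid then stayed propped open by itself. I then took the jar out of the well and stood it on the cork mat nearest the base.

The last pictures, taken just before hand-in with the arm clear of everything, show:
- **Jar:** upright near the mat's centre, and the well is empty.
- **Lid and wedge:** the lid is still propped open and the wedge's nose is at the stop.
- **Pot, cup and bottle:** standing where they were.

No check failed. The two cameras disagreed by 3 to 4 mm on the jar and the channel, so I used the midpoint for the jar and set the wedge within the range they gave for the channel.

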